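Unclip the battery cover of a second-hand radio

TASK

Open the battery compartment of the radio that lies on its face: press the cover's snap tab inward, gently, so that the tab's end of the cover springs up, then tilt the cover up, draw its tongues out from under the lip without forcing them, and lift it off. Lay the cover down, grip bar up, in the large empty section of the parts tray; set it down, do not drop it. Leave everything else where it is.

Things in the scene. Friction and masses are not known exactly. Their poses are not given: they have to be found in the camera images.
- radio: Portable radio lying on its face, 180 (x) x 220 (y) x 80 mm high, fixed, plastic. Origin: centre of its underside, z up. Its back (now the top, 80 mm up) has a battery opening closed by the cover. A carry handle (to x +142 mm, up to 52 mm high) is on its +x side.
- opening (a point): Centre of the battery opening (95 along x, 90 mm along y) at the level of the radio's back, 80 mm up. Axes as the radio's. The tab is at its -x edge, so 'inward' is +x. Under the cover a sprung pin (7.5 N, 12 mm stroke, 24 mm to the -x of here) pushes the cover up.
- cover: Battery cover, about 90 g, plate 92 (x) x 87 (y) x 4 mm, flush with the radio's back when shut, its axes then parallel to the radio's, with 1 to 2 mm of play. Origin: centre of the plate's underside (shut: radio x +4, y 0, z +76 mm). Tab at its -x end, tongues at +x, grip bar along x on top. Ribs under it are 17 mm deep: on a flat floor it lies level, origin 17 mm up.
- tongues (a point): Midway between the roots of the cover's two tongues, at its +x edge, 3.5 mm below the plate's underside. They reach 8.5 mm in +x under the opening's 5 mm thick lip. The cover hinges up about here. As the tab's foot hangs 17.5 mm below the plate, tilt the cover to 0.3 rad about here, then draw it 14 mm towards the radio's -x; then it lifts free. Over 15 N of pull wrenches them.
- thumb (a point): Nominal middle of the outer (-x) face of the snap tab's thumb piece (26 mm wide in y, 16 high, 3 thick), fixed in the cover, axes as the cover's, 9 mm above the radio's back when shut (the piece's top: 18, its foot: 2 mm). The plastic has taken a set: the real face stands up to 7 mm nearer or farther along x than this point, so find it by feel.
- barb (a point): Middle of the tab's barb under the lip, 7 mm below the radio's back when shut. The tab flexes straight inward (+x) by 5 mm at most, spring 1.6 N/mm, then is hard; 3.5 to 4.5 mm free it: 6 to 10 N; it breaks at 16 N. A finger's friction can hold the cover down: keep pressing and rise 8 mm with the tab, then let go. Freed, the cover stays up on the pin, tilted 0.15 to 0.18 rad.
- bar (a point): Centre of the cover's grip bar (50 along x, 12 wide, 22 mm high), half-way up, 15 mm above the underside of the plate, 11 mm above the plate's top. Axes as the cover's. Grip it across its 12 mm width.
- tray: Dark steel parts tray 180 (x) x 260 (y) x 30 mm high, walls 4 mm, fixed. Origin: centre of its underside, z up. A divider at y +60 mm parts it into a small section (+y, with two batteries) and a large empty one (-y).
- place (a point): Centre of the floor of the tray's large section (172 x 184 mm inside), 4 mm above the table. Axes as the tray's.
- cell_a: Battery, 26 mm across, 49 high, upright in the tray's small section; to be left alone. Origin: centre of its underside.
- cell_b: The other battery, as cell_a.
- tin: Small metal tin 34 x 26 x 15 mm on the radio's back near a corner, to be left alone. Origin: centre of its underside.
- jar: Glass jar, 64 mm across, 85 high, a bystander. Origin: centre of its underside.
- driver: Screwdriver lying on the table, a bystander.
Mind the look-alikes: they are no part of the job. Leave any blue or purple look-alike of the cover alone.

How it is judged:
By the outcome, as a careful person would: the job done as asked, in the order asked, and still so for the second after the job is handed in, with the robot touching nothing.
It also fails if it takes over 67 s, if anything falls off the work surface, if the arm or the gripper's body presses on something with over 40 N, if the wrist force passes 120 N, or if a joint passes its speed limit or range.

ROBOT

A 7-joint arm with a two-finger parallel gripper is mounted at the origin on the work surface. World frame = base frame: x ahead of the robot, y to its left, z up, the work surface at z = 0. Lengths are in mm, angles in rad, forces in N, time in s.
With the tool pointing down it reaches from about 400 to 875 mm from the base axis. Payload 4.4 kg.
Tool frame: the origin (TCP) lies between the finger pads; the fingertips stand ctrl.tip_reach ahead of it and the grasp point (between the pads) lies 8 mm behind it (ctrl.tip_reach is the distance from the TCP to the fingertips, in mm); z points along the fingers, y is the direction in which the jaws open and shut (so a half turn about z gives the same grasp; the last joint's range is limited). The gripper opens to 85 mm and grips with 20 to 120 N. Pads are 22 mm wide; open, the fingers measure 114 mm over their backs; the gripper's body (76 mm by 85 mm) begins 54 mm behind the grasp point. The pads swing forward as they close: fully open they stand 13 mm farther back than shut.
Start: joints at [1.149, 0.628, 0.038, 1.517, -0.027, 0.996, -0.02], TCP at [226.449, -609.294, 242.313] pointing down, gripper open.
Joint ranges: [-3.06, 3.06], [-0.37, 2.12], [-1.25, 1.32], [0.18, 2.47], [-1.1, 4.24], [0.23, 1.98], [-2.94, 2.94]. Speed limits (rad/s): [2.57, 2.57, 3.14, 3.14, 3.14, 3.14, 3.14].

INTERFACE

Orientations are given as [roll, pitch, yaw] about the fixed x, y, z axes, in that order (R = Rz(yaw) Ry(pitch) Rx(roll)).
In Python, from cell import status, viewer, order, ctrl gives the robot as it stands.
- The arm moves only by the tool play_rows, never from a script. Its argument "series" is a list of rows, each a list of 5 numbers: the shift along the tool's x, y, z in cm, then the turn about the tool's z in degrees, then the closure, from 0 (fully open) to 1 (shut). In form: [[x, y, z, yaw, gripper], ...]. A call has 1 to 8 rows; each row is the pose to reach, as a shift and turn from the pose commanded when the call began, along the tool's axes at that moment; what a row does not reach only later rows make up. A row lasts 1/10 s, in which the tool goes at most 50 mm and 8.59 degrees, less where a joint would pass 70% of its speed; a pose out of reach is approached as far as the arm can. A call with a gripper value outside its range is refused whole. The fingers move at their own pace and stop on an object; the grip force is fixed at half the most. Time passes only in rows, so rows that repeat a pose let the fingers close. It gives the time, the measured TCP pose, the force and the opening at its end, in the units of the state.
- status.read_state(): the state, without advancing time (a new reading comes with each control period).
- viewer.get_image(name): name is "scene" or "top" or "wrist"; returns a dict with "img" (420x560x3 uint8, red, green, blue), "vfov" (degrees; the focal length in pixels is half the picture's height over the tangent of half this angle, whatever the lens; pixels are square), "cx", "cy" (the principal point, pixels), "rvec" (rotation vector, rad) and "tvec" (3), from world to camera coordinates, as OpenCV has them; the wrist camera has in their place "tool_from_camera" (4x4, takes a point from camera to tool coordinates, whose origin is the TCP and whose axes are the flange's). Camera axes: x right, y down, z forward; pixel columns grow to the right and rows downward; lengths in mm; the calibration is good to about 2 mm. A picture is of the moment at which its call begins: read the wrist's pose just before it. There is no depth.
- order.finish_job(): hands the job in, once; it reports no verdict.
The state is a dict: "clock": time; "qpos": joint angles; "qd": joint speeds; "tau": joint torques, N m; "eef_pos": TCP position; "tool_rot": TCP orientation; "force": force on the tool from outside, world axes, zero at the start; "torque": the same for the moment, N m; "width": finger opening in mm.
Only numpy, scipy, OpenCV 4.12 (cv2) and the standard library are available. Lean on these libraries where they do the work, as an engineer would, in place of code of your own. Each camera call takes 0.05 s, during which the arm holds its last target. There are 200 camera calls.

## Working session

There is one attempt and no reset: what is moved stays moved. The work goes in short steps, Python scripts to look and compute and a tool call to move; the robot and the scene stay as the last step left them, time stands still between calls to the robot, and variables do not carry over. Pictures are saved under pics/ and viewed, about 8 in all and at most 12, crops included, and the job is handed in when it is done.

Besides the shell and the picture viewer there is one more tool, called in YAML: its name, and indented under it one key for each argument. play_rows: Moves the arm, as the interface text tells. Its arguments: {"type":"object","properties":{"series":{"type":"array","items":{"type":"array","items":{"type":"number"}}}},"required":["series"]}

```bash
ls; mkdir -p pics; python3 - <<'E'
from cell import status, viewer, order, ctrl
import cv2
print(status.read_state()); print(ctrl.tip_reach)
for n in ("scene","top"):
    d=viewer.get_image(n); cv2.imwrite(f"pics/{n}0.png",d["img"][:,:,::-1]); print(n,{k:v for k,v in d.items() if k!="img"})
E
```

```text
pics
{'clock': 0.0, 'qpos': array([ 1.14920161,  0.62933939,  0.03842829,  1.51838249, -0.02700316,
        0.99629021, -0.01996473]), 'qd': array([-0.00024179,  0.00159038,  0.00035282,  0.00097946,  0.00088306,
       -0.00199356,  0.00089947]), 'tau': array([ 6.23915912e-04, -5.63393712e+01,  1.22600421e+00, -1.93445367e+01,
        1.09008720e-02,  1.04713239e-02,  3.32365653e-05]), 'eef_pos': array([ 226.24118898, -608.70629734,  241.38854835]), 'tool_rot': array([-3.13969080e+00,  1.43088514e-05,  3.55839003e-01]), 'force': array([-0.6004449 , -0.02451782, -1.22975385]), 'torque': array([ 0.00016045, -0.00468898, -0.0103208 ]), 'width': 85.55781381037781}
11.0
scene {'vfov': 48.616890941321486, 'cx': 278.5515852764368, 'cy': 205.44239927458318, 'rvec': array([ 1.03483718,  2.49664505, -0.9762613 ]), 'tvec': array([ 316.84027596, -270.91504589, 1337.71672609])}
top {'vfov': 50.65476514501513, 'cx': 283.60843092382186, 'cy': 208.98268524536948, 'rvec': array([ 2.15764745, -2.21104867,  0.07182875]), 'tvec': array([  87.82045194,  524.20946345, 1095.9332677 ])}
```

View pics/scene0.png

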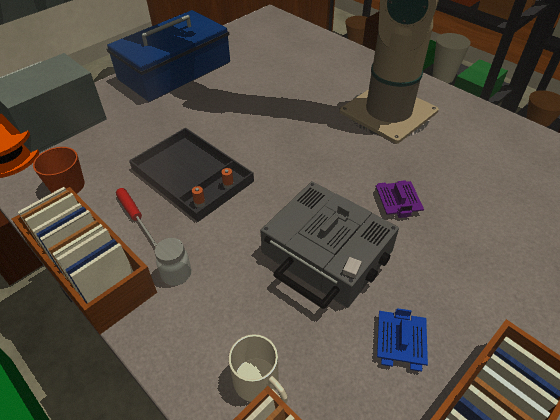

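View pics/top0.png

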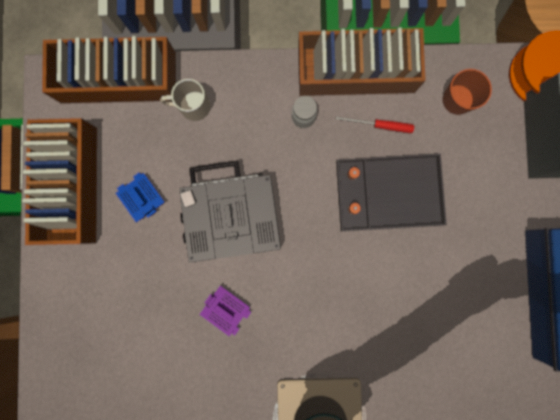

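Top view: the radio is at (231,217) with its handle up (world +x) and the tab at about (232,237) facing the robot. The tray is at (390,191), with batteries on its left. The blue and purple look-alikes lie apart. Next I measure the corners.

```bash
cat > h.py <<'E'
import numpy as np, cv2
from cell import status, viewer, order, ctrl
def ray(d,u,v,T=None):
    f=d["img"].shape[0]/2/np.tan(np.radians(d["vfov"]/2))
    r=np.array([(u-d["cx"])/f,(v-d["cy"])/f,1.0])
    if "rvec" in d:
        R=cv2.Rodrigues(np.array(d["rvec"]))[0]; return -R.T@np.array(d["tvec"]), R.T@r
    M=T@np.array(d["tool_from_camera"]); return M[:3,3], M[:3,:3]@r
def onz(d,u,v,z,T=None):
    o,r=ray(d,u,v,T); return o+r*(z-o[2])/r[2]
def toolT():
    from scipy.spatial.transform import Rotation as Ro
    s=status.read_state(); T=np.eye(4); T[:3,:3]=Ro.from_euler("xyz",s["tool_rot"]).as_matrix(); T[:3,3]=s["eef_pos"]; return T,s
E
python3 - <<'E'
from h import *
d=viewer.get_image("top"); im=d["img"][:,:,::-1].copy()
for p,z in (((231,217),80),((232,237),80),((390,191),30),((305,110),0)): print(onz(d,*p,z).round(0))
a=cv2.resize(im[155:270,165:295],None,fx=6,fy=6,interpolation=cv2.INTER_CUBIC)[:600]
cv2.imwrite("pics/crop1.png",cv2.resize(im[155:270,165:295],None,fx=5.2,fy=5.2,interpolation=cv2.INTER_CUBIC))
# tray mask
g=im.max(2); m=((g<62)).astype(np.uint8); m[:140]=0;m[245:]=0;m[:,:320]=0;m[:,460:]=0
m=cv2.morphologyEx(m,cv2.MORPH_CLOSE,np.ones((9,9)))
c=max(cv2.findContours(m,0,2)[0],key=cv2.contourArea); b=cv2.boxPoints(cv2.minAreaRect(c)); print(b)
P=np.array([onz(d,*q,30)for q in b]); print(P.round(1),P.mean(0)); print(np.linalg.norm(P-np.roll(P,1,0),axis=1))
E
```

```text
[506. 200.  80.]
[459. 198.  80.]
[ 564. -191.   30.]
[783.  13.   0.]
[[345.96902 160.45892]
 [440.28964 155.06915]
 [444.16757 222.93326]
 [349.84695 228.32303]]
[[ 643.2  -84.    30. ]
 [ 650.9 -320.3   30. ]
 [ 481.  -321.6   30. ]
 [ 473.4  -87.8   30. ]] [ 562.13391187 -203.41417275   30.        ]
[169.89732526 236.37134884 169.9277305  233.86749499]
```

View pics/crop1.png

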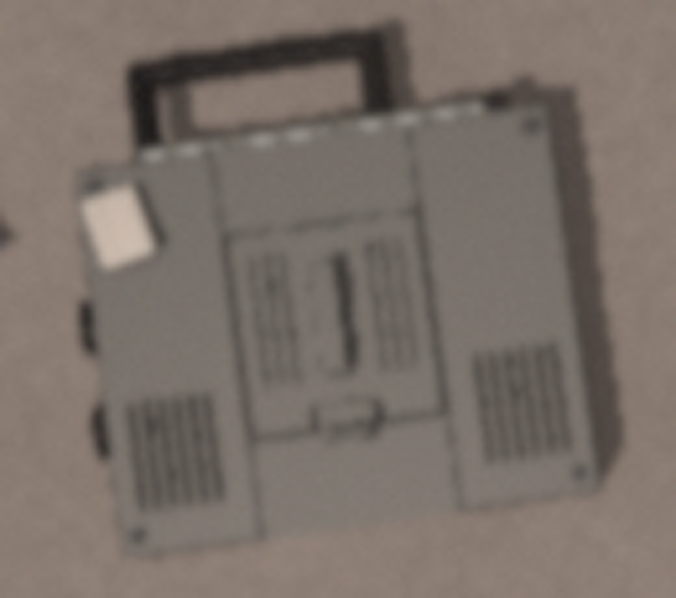

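Crop: radio corners are at (80,172), (547,105), (597,487), (128,553). Opening corners are at (225,235), (418,208), (443,412), (254,440), and the tin is at (118,226).

```bash
python3 - <<'E'
from h import *
d=viewer.get_image("top")
def pts(c,z): return np.array([onz(d,165+u/5.2-.4,155+v/5.2-.4,z)[:2] for u,v in c])
R=pts([(80,172),(547,105),(597,487),(128,553)],80); O=pts([(225,235),(418,208),(443,412),(254,440)],80)
for P in (R,O):
    ex=(P[0]+P[1]-P[2]-P[3])/2; ey=(P[0]+P[3]-P[1]-P[2])/2
    print(P.mean(0),np.hypot(*ex),np.hypot(*ey),np.arctan2(ex[1],ex[0]),np.arctan2(-ey[0],ey[1]))
T=np.array([onz(d,*p,30)[:2] for p in [(337,159),(440,154),(444,223),(341,230)]]); print(T,T.mean(0))
P=T;ex=(P[0]+P[1]-P[2]-P[3])/2; ey=(P[0]+P[3]-P[1]-P[2])/2
print(np.hypot(*ex),np.hypot(*ey),np.arctan2(ex[1],ex[0]),np.arctan2(-ey[0],ey[1]))
T,s=toolT(); print(T.round(3))
E
```

```text
[504.36186979 203.28461523] 175.67038596463485 215.29144884772396 0.11163589859279201 0.1168963455019526
[506.54017738 204.62242241] 94.24291648529524 87.90266314720309 0.11524493313950188 0.11872218090729002
[[ 647.47684413  -61.70147219]
 [ 653.64898875 -319.65971091]
 [ 480.85091236 -321.14890772]
 [ 469.76134971  -65.80575184]] [ 562.93452374 -192.07896066]
175.27909908163917 256.7957788975849 0.015956591092617513 0.03361612651873094
[[ 9.37000e-01  3.48000e-01 -0.00000e+00  2.26308e+02]
 [ 3.48000e-01 -9.37000e-01  1.00000e-03 -6.08969e+02]
 [-0.00000e+00 -1.00000e-03 -1.00000e+00  2.41724e+02]
 [ 0.00000e+00  0.00000e+00  0.00000e+00  1.00000e+00]]
```

play_rows:
  series:
    - [42, -17.3, 0, 13.8, 0]
    - [42, -17.3, 0, 13.8, 0]
    - [42, -17.3, 0, 13.8, 0]
    - [42, -17.3, 0, 13.8, 0]
    - [42, -17.3, 0, 13.8, 0]
    - [42, -17.3, 0, 13.8, 0]
    - [42, -17.3, 0, 13.8, 0]
    - [42, -17.3, 0, 13.8, 0]

```text
clock: 1.0
eef_pos: [521.3, -336.0, 242.3]
tool_rot: [3.142, -0.0, 0.115]
force: [0.6, -0.7, 0.4]
width: 85.4
```

play_rows:
  series:
    - [-0.9, -40, 0, 0, 0]
    - [-0.9, -40, 0, 0, 0]
    - [-0.9, -40, 0, 0, 0]
    - [-0.9, -40, 0, 0, 0]
    - [-0.9, -40, 0, 0, 0]
    - [-0.9, -40, 0, 0, 0]
    - [-0.9, -40, 0, 0, 0]
    - [-0.9, -40, 0, 0, 0]

```text
clock: 1.8
eef_pos: [464.7, 60.5, 242.5]
tool_rot: [-3.142, -0.001, 0.115]
force: [1.5, 0.5, 0.4]
width: 85.8
```

play_rows:
  series:
    - [0, -14, 0, 0, 0.5]
    - [0, -14, 0, 0, 0.8]
    - [0, -14, 0, 0, 1]
    - [0, -14, 0, 0, 1]
    - [0, -14, 0, 0, 1]
    - [0, -14, 0, 0, 1]

```text
clock: 2.4
eef_pos: [449.4, 196.1, 242.2]
tool_rot: [3.141, 0.0, 0.113]
force: [0.1, 0.0, -0.6]
width: 0.2
```

```bash
python3 - <<'E'
from h import *
T,s=toolT(); d=viewer.get_image("wrist"); cv2.imwrite("pics/w1.png",cv2.resize(d["img"][:,:,::-1],(800,600)))
print(T.round(3),s["width"],s["force"],ctrl.tip_reach)
E
```

```text
[[ 9.94000e-01  1.13000e-01 -0.00000e+00  4.49401e+02]
 [ 1.13000e-01 -9.94000e-01 -1.00000e-03  1.96130e+02]
 [-0.00000e+00  1.00000e-03 -1.00000e+00  2.42228e+02]
 [ 0.00000e+00  0.00000e+00  0.00000e+00  1.00000e+00]] 0.1931748891589161 [ 0.14795539  0.01913195 -0.61749874] 11.0
```

View pics/w1.png

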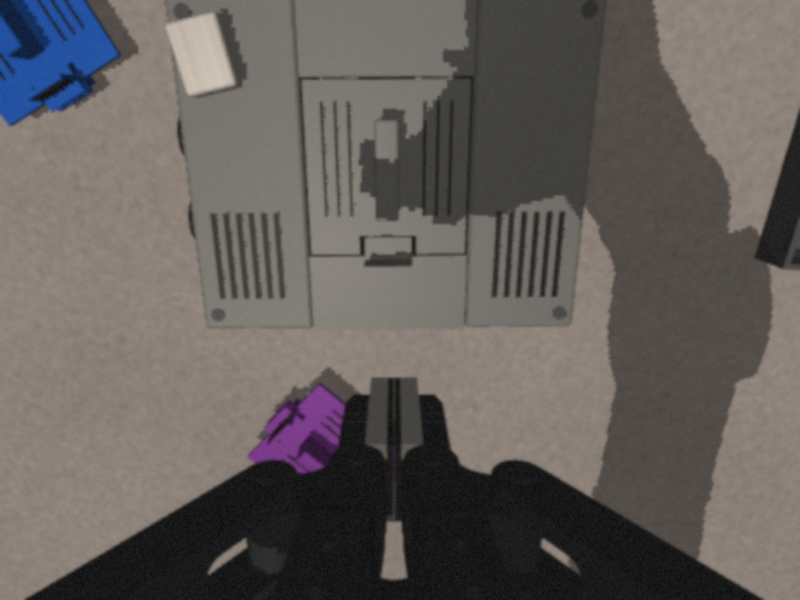

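Wrist view: opening corners at (302,77), (471,76), (467,254), (310,255). The bar runs from (387,120) to (387,220), and the thumb piece is at (388,258). The shut fingers are at (394,380), behind the radio.

```bash
python3 - <<'E'
from h import *
T,s=toolT(); d=viewer.get_image("wrist")
Ti=np.linalg.inv(T); k=.7
print("cam",np.array(d["tool_from_camera"])[:3,3])
for n,u,v,z in [("TL",302,77,80),("TR",471,76,80),("BR",467,254,80),("BL",310,255,80),("bartopfar",387,120,102),("bartopnear",387,220,102),("thumbtop L",365,255,98),("thumbtopR",412,255,98),("thumb footL",366,265,82),("thumbfootR",410,265,82),("radBL",207,327,80),("radBR",572,327,80)]:
    p=onz(d,u*k,v*k,z,T); print(n,p.round(1),(Ti@np.append(p,1))[:3].round(1))
E
```

```text
cam [  81.91311625   -1.01914399 -131.93027024]
TL [546.5 254.7  80. ] [103.  -47.7 162.2]
TR [556.8 168.3  80. ] [103.5  39.3 162.3]
BR [463.6 155.6  80. ] [  9.5  41.5 162.3]
BL [452.9 244.7  80. ] [  8.8 -48.3 162.2]
bartopfar [530.6 208.7 102. ] [ 82.   -3.8 140.3]
bartopnear [481.8 203.3 102. ] [ 32.9  -4.  140.3]
thumbtop L [461. 213.  98.] [ 13.3 -15.9 144.3]
thumbtopR [463.8 187.9  98. ] [ 13.3   9.4 144.3]
thumb footL [451.2 212.2  82. ] [  3.5 -16.3 160.3]
thumbfootR [454.  187.3  82. ] [  3.5   8.9 160.3]
radBL [401.8 303.1  80. ] [ -35.4 -112.   162.2]
radBR [426.2  86.   80. ] [-35.4 106.4 162.4]
```

play_rows:
  series:
    - [-2, -0.35, 4, 0, 1]
    - [-2, -0.35, 9, 0, 1]
    - [-2, -0.35, 13, 0, 1]
    - [-2, -0.35, 14.6, 0, 1]
    - [-2, -0.35, 14.6, 0, 1]
    - [-2, -0.35, 14.6, 0, 1]

```text
clock: 3.1
eef_pos: [429.6, 198.1, 96.7]
tool_rot: [3.141, -0.0, 0.113]
force: [0.4, -0.2, -0.4]
width: 0.2
```

play_rows:
  series:
    - [0.4, 0, 0, 0, 1]
    - [0.4, 0, 0, 0, 1]
    - [0.4, 0, 0, 0, 1]

```text
clock: 3.4
eef_pos: [433.8, 199.5, 97.3]
tool_rot: [-3.141, -0.002, 0.115]
force: [0.5, -0.4, -0.1]
width: 0.0
```

play_rows:
  series:
    - [0.3, 0, 0, 0, 1]
    - [0.6, 0, 0, 0, 1]
    - [0.6, 0, 0, 0, 1]

```text
clock: 3.7
eef_pos: [439.6, 200.2, 96.5]
tool_rot: [-3.141, -0.001, 0.115]
force: [0.4, 0.7, -0.1]
width: -0.0
```

play_rows:
  series:
    - [0.2, 0, 0, 0, 1]
    - [0.2, 0, 0, 0, 1]

```text
clock: 3.9
eef_pos: [441.1, 200.2, 96.3]
tool_rot: [-3.142, -0.0, 0.115]
force: [0.1, 0.8, 0.5]
width: 0.1
```

play_rows:
  series:
    - [0.2, 0, 0, 0, 1]
    - [0.2, 0, 0, 0, 1]

```text
clock: 4.1
eef_pos: [442.7, 200.3, 96.2]
tool_rot: [3.141, 0.001, 0.115]
force: [-0.5, 0.1, -0.2]
width: 0.2
```

play_rows:
  series:
    - [0.2, 0, 0, 0, 1]
    - [0.2, 0, 0, 0, 1]

```text
clock: 4.3
eef_pos: [443.9, 200.5, 96.2]
tool_rot: [3.141, 0.002, 0.115]
force: [-2.6, -0.0, 2.3]
width: -0.1
```

play_rows:
  series:
    - [0.15, 0, 0, 0, 1]
    - [0.15, 0, 0, 0, 1]

```text
clock: 4.5
eef_pos: [445.2, 200.6, 96.2]
tool_rot: [3.141, 0.002, 0.115]
force: [-5.5, -0.3, 2.5]
width: -0.3
```

play_rows:
  series:
    - [0.1, 0, 0, 0, 1]
    - [0.1, 0, 0, 0, 1]
    - [0.1, 0, 0, 0, 1]

```text
clock: 4.8
eef_pos: [446.0, 200.7, 96.2]
tool_rot: [3.141, 0.003, 0.115]
force: [-5.4, -0.2, 3.6]
width: -0.1
```

play_rows:
  series:
    - [0.1, 0, 0, 0, 1]
    - [0.1, 0, 0, 0, 1]
    - [0.1, 0, 0, 0, 1]

```text
clock: 5.1
eef_pos: [446.9, 200.8, 96.2]
tool_rot: [3.141, 0.003, 0.115]
force: [-5.1, 0.1, 5.0]
width: 0.0
```

play_rows:
  series:
    - [0.07, 0, 0, 0, 1]
    - [0.07, 0, 0, 0, 1]
    - [0.07, 0, 0, 0, 1]

```text
clock: 5.4
eef_pos: [448.1, 200.9, 96.3]
tool_rot: [3.141, 0.002, 0.115]
force: [-5.3, -0.2, 4.0]
width: 0.1
```

play_rows:
  series:
    - [0, 0, -0.2, 0, 1]
    - [0, 0, -0.4, 0, 1]
    - [0, 0, -0.4, 0, 1]

```text
clock: 5.7
eef_pos: [448.8, 201.0, 100.6]
tool_rot: [3.141, 0.0, 0.115]
force: [-5.3, -1.2, 4.6]
width: 0.1
```

play_rows:
  series:
    - [0, 0, -0.2, 0, 1]
    - [0, 0, -0.4, 0, 1]
    - [0, 0, -0.4, 0, 1]

```text
clock: 6.0
eef_pos: [449.1, 201.0, 104.6]
tool_rot: [3.141, -0.0, 0.115]
force: [-5.3, -0.7, 2.8]
width: 0.1
```

play_rows:
  series:
    - [-0.5, 0, 0, 0, 1]
    - [-1.5, 0, 0, 0, 1]
    - [-2.5, 0, 0, 0, 1]
    - [-2.5, 0, -4, 0, 0.8]
    - [0, 0, -9, 0, 0.6]
    - [0, 0, -13, 0, 0.5]
    - [0, 0, -13.5, 0, 0.5]
    - [0, 0, -13.5, 0, 0.5]

```text
clock: 6.8
eef_pos: [449.6, 201.6, 240.6]
tool_rot: [-3.14, -0.004, 0.115]
force: [0.7, -0.7, -0.5]
width: 42.7
```

```bash
python3 - <<'E'
from h import *
T,s=toolT(); d=viewer.get_image("wrist"); cv2.imwrite("pics/w2.png",cv2.resize(d["img"][:,:,::-1],(800,600)))
print(T.round(3),s["width"],s["force"],ctrl.tip_reach)
E
```

```text
[[ 9.93000e-01  1.15000e-01  4.00000e-03  4.49594e+02]
 [ 1.15000e-01 -9.93000e-01  2.00000e-03  2.01632e+02]
 [ 4.00000e-03 -1.00000e-03 -1.00000e+00  2.40574e+02]
 [ 0.00000e+00  0.00000e+00  0.00000e+00  1.00000e+00]] 42.719419562266765 [ 0.70788942 -0.73539861 -0.48960123] 11.0
```

View pics/w2.png

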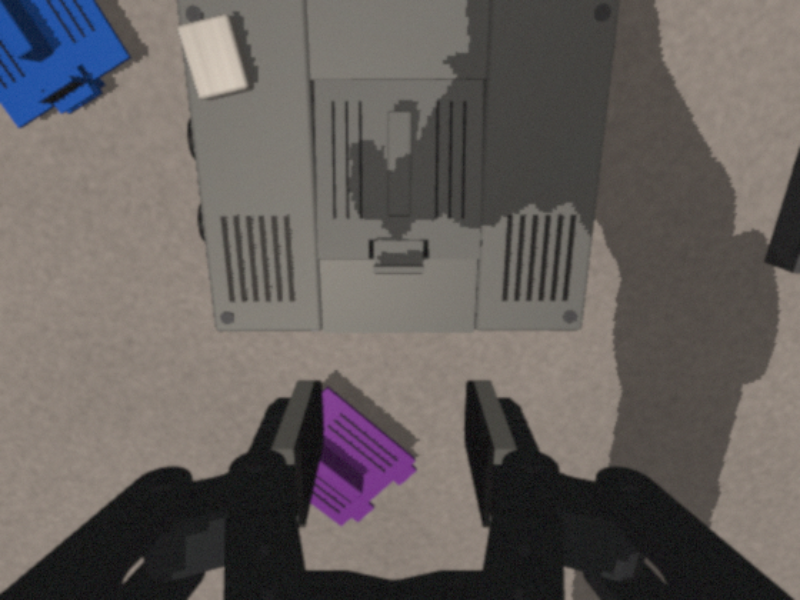

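The cover has sprung up: the front gap is gone and the bar is now at (399,111–216), larger and shifted. Next I go over the bar, 8 mm to the tab side of its centre.

play_rows:
  series:
    - [5.2, 0.2, 0, 0, 0.65]
    - [5.2, 0.2, 4.5, 0, 0.65]
    - [5.2, 0.2, 9, 0, 0.65]
    - [5.2, 0.2, 12, 0, 0.65]
    - [5.2, 0.2, 13.2, 0, 0.65]
    - [5.2, 0.2, 13.2, 0, 0.65]
    - [5.2, 0.2, 13.2, 0, 0.65]
    - [5.2, 0.2, 13.2, 0, 0.65]

```text
clock: 7.65
eef_pos: [501.9, 205.6, 108.7]
tool_rot: [-3.141, -0.003, 0.115]
force: [0.0, -0.9, 0.1]
width: 29.6
```

```bash
python3 - <<'E'
from h import *
T,s=toolT(); d=viewer.get_image("wrist"); cv2.imwrite("pics/w3.png",cv2.resize(d["img"][:,:,::-1],(800,600)))
print(T.round(3),s["width"],s["force"],ctrl.tip_reach)
E
```

```text
[[ 9.93000e-01  1.15000e-01  3.00000e-03  5.01898e+02]
 [ 1.15000e-01 -9.93000e-01  1.00000e-03  2.05619e+02]
 [ 3.00000e-03 -1.00000e-03 -1.00000e+00  1.08730e+02]
 [ 0.00000e+00  0.00000e+00  0.00000e+00  1.00000e+00]] 29.639212281168152 [ 0.0250881  -0.85746703  0.08105279] 11.0
```

View pics/w3.png

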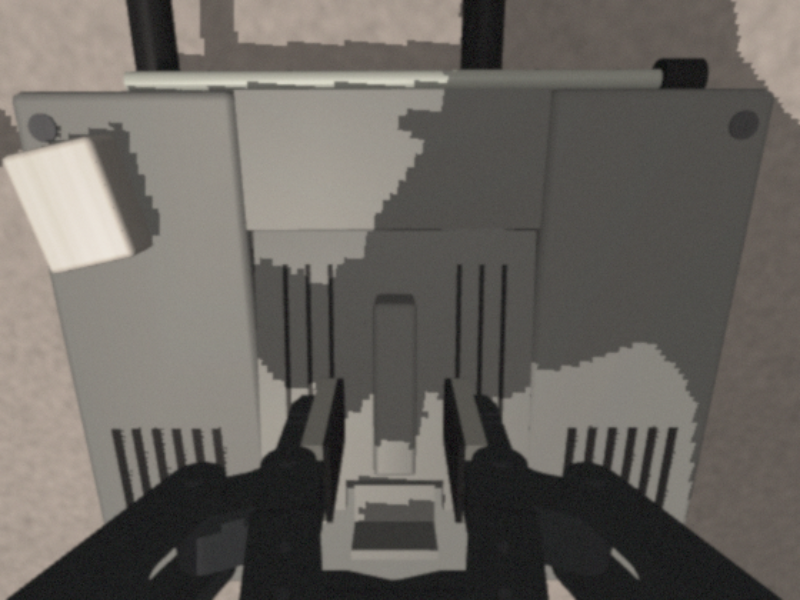

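Bar (column 395, rows 300–472) is centred between the pads (338 and 450). I close.

play_rows:
  series:
    - [0, 0, 0, 0, 0.75]
    - [0, 0, 0, 0, 0.82]
    - [0, 0, 0, 0, 0.86]
    - [0, 0, 0, 0, 0.9]
    - [0, 0, 0, 0, 0.9]
    - [0, 0, 0, 0, 0.9]

```text
clock: 8.3
eef_pos: [501.2, 205.3, 107.8]
tool_rot: [-3.141, -0.001, 0.115]
force: [-0.5, 0.3, 6.2]
width: 10.1
```

play_rows:
  series:
    - [0, 0, 0, 0, 1]
    - [0, 0, 0, 0, 1]
    - [0, 0, 0, 0, 1]

```text
clock: 8.6
eef_pos: [501.2, 205.3, 107.8]
tool_rot: [-3.141, -0.001, 0.115]
force: [-0.6, 0.5, 5.2]
width: 10.4
```

play_rows:
  series:
    - [0.07, 0, -0.1, 0, 1]
    - [0.13, 0, -0.19, 0, 1]
    - [0.13, 0, -0.19, 0, 1]

```text
clock: 8.9
eef_pos: [501.7, 205.0, 108.9]
tool_rot: [3.141, 0.001, 0.115]
force: [-1.2, -0.1, -0.5]
width: 10.4
```

play_rows:
  series:
    - [0.07, 0, -0.1, 0, 1]
    - [0.14, 0, -0.19, 0, 1]
    - [0.14, 0, -0.19, 0, 1]

```text
clock: 9.2
eef_pos: [502.3, 205.1, 110.1]
tool_rot: [3.141, 0.003, 0.115]
force: [-1.7, -0.7, -8.6]
width: 10.2
```

play_rows:
  series:
    - [0.07, 0, -0.1, 0, 1]
    - [0.07, 0, -0.1, 0, 1]

```text
clock: 9.4
eef_pos: [503.3, 205.1, 111.4]
tool_rot: [3.141, 0.003, 0.115]
force: [-1.7, 0.5, -9.4]
width: 10.2
```

```bash
python3 - <<'E'
from h import *
s=status.read_state(); print(s["torque"],s["force"],s["width"],s["eef_pos"],s["tool_rot"])
E
```

```text
[-0.09128527  0.89130544  0.071973  ] [-1.69484249  0.46282881 -9.44382693] 10.192169539348289 [503.25244713 205.0551023  111.43429774] [3.14081323e+00 2.59142249e-03 1.14858203e-01]
```

play_rows:
  series:
    - [0.08, 0, -0.09, 0, 1]
    - [0.15, 0, -0.18, 0, 1]
    - [0.15, 0, -0.18, 0, 1]

```text
clock: 9.7
eef_pos: [505.4, 205.4, 113.9]
tool_rot: [3.141, 0.001, 0.115]
force: [-2.7, -0.4, -10.0]
width: 10.3
```

play_rows:
  series:
    - [0.08, 0, -0.09, 0, 1]
    - [0.16, 0, -0.17, 0, 1]
    - [0.16, 0, -0.17, 0, 1]

```text
clock: 10.0
eef_pos: [507.2, 205.6, 115.7]
tool_rot: [3.141, 0.001, 0.115]
force: [-2.0, -0.3, -9.1]
width: 10.0
```

play_rows:
  series:
    - [0.08, 0, -0.09, 0, 1]
    - [0.16, 0, -0.17, 0, 1]
    - [0.16, 0, -0.17, 0, 1]

```text
clock: 10.3
eef_pos: [508.8, 205.9, 117.3]
tool_rot: [3.141, 0.001, 0.115]
force: [-3.8, -0.6, -9.6]
width: 10.3
```

```bash
python3 - <<'E'
from h import *
d=viewer.get_image("scene"); im=d["img"][170:320,245:410,::-1]; cv2.imwrite("pics/s1.png",cv2.resize(im,None,fx=4,fy=4,interpolation=cv2.INTER_CUBIC))
E
```

```text
(no output)
```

View pics/s1.png

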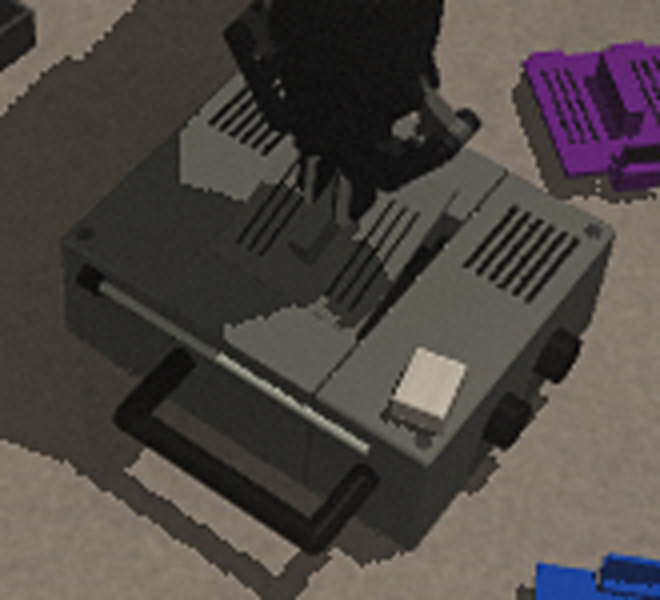

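The cover's tab end stands well up: the dark wedge runs from (355,335) to (455,215), so tilt is about 0.3+. I ease the load slightly, then draw.

play_rows:
  series:
    - [-0.1, 0, 0.1, 0, 1]
    - [-0.1, 0, 0.1, 0, 1]

```text
clock: 10.55
eef_pos: [508.4, 205.9, 116.8]
tool_rot: [-3.141, -0.001, 0.115]
force: [-4.0, -1.3, -5.5]
width: 9.9
```

play_rows:
  series:
    - [-0.1, 0, 0, 0, 1]
    - [-0.2, 0, 0, 0, 1]
    - [-0.2, 0, 0, 0, 1]

```text
clock: 10.85
eef_pos: [507.9, 206.1, 116.7]
tool_rot: [-3.141, -0.004, 0.114]
force: [2.5, -0.9, -7.6]
width: 10.3
```

play_rows:
  series:
    - [-0.1, 0, 0, 0, 1]
    - [-0.2, 0, 0, 0, 1]
    - [-0.2, 0, 0, 0, 1]

```text
clock: 11.15
eef_pos: [504.6, 206.2, 117.0]
tool_rot: [-3.141, -0.002, 0.115]
force: [0.2, -0.1, -1.1]
width: 10.4
```

Slid freely (forces near zero). I continue the draw.

play_rows:
  series:
    - [-0.2, 0, 0, 0, 1]
    - [-0.4, 0, 0, 0, 1]
    - [-0.4, 0, 0, 0, 1]

```text
clock: 11.45
eef_pos: [499.7, 205.1, 116.5]
tool_rot: [-3.141, 0.0, 0.115]
force: [0.1, 0.8, -1.3]
width: 10.5
```

play_rows:
  series:
    - [-0.2, 0, 0, 0, 1]
    - [-0.4, 0, 0, 0, 1]
    - [-0.4, 0, 0, 0, 1]

```text
clock: 11.75
eef_pos: [495.6, 204.5, 116.3]
tool_rot: [3.142, 0.001, 0.115]
force: [-0.3, 0.1, -0.2]
width: 10.5
```

play_rows:
  series:
    - [-0.15, 0, 0, 0, 1]
    - [-0.3, 0, 0, 0, 1]
    - [-0.3, 0, 0, 0, 1]

```text
clock: 12.05
eef_pos: [492.8, 204.2, 116.3]
tool_rot: [3.142, 0.0, 0.115]
force: [-0.7, -0.2, -0.4]
width: 10.1
```

play_rows:
  series:
    - [0, 0, -0.2, 0, 1]
    - [0, 0, -0.5, 0, 1]
    - [0, 0, -0.5, 0, 1]

```text
clock: 12.35
eef_pos: [493.5, 204.4, 121.8]
tool_rot: [-3.141, -0.001, 0.115]
force: [-0.3, -0.5, -1.7]
width: 10.3
```

play_rows:
  series:
    - [0, 0, -0.5, 0, 1]
    - [0, 0, -1, 0, 1]
    - [0, 0, -1, 0, 1]

```text
clock: 12.65
eef_pos: [493.7, 204.4, 132.2]
tool_rot: [-3.141, -0.002, 0.115]
force: [0.3, -0.2, -1.5]
width: 10.3
```

play_rows:
  series:
    - [0, 0, -2, 0, 1]
    - [0, 0, -4, 0, 1]
    - [0, 0, -6, 0, 1]
    - [0, 0, -8, 0, 1]
    - [0, 2, -8, 0, 1]
    - [0.2, 5, -8, 0, 1]
    - [0.4, 8.5, -8, 0, 1]
    - [0.5, 12, -8, 0, 1]

```text
clock: 13.45
eef_pos: [512.0, 84.6, 211.5]
tool_rot: [-3.142, -0.001, 0.116]
force: [0.5, 0.8, -2.3]
width: 10.1
```

play_rows:
  series:
    - [0.1, 3.5, 0, 0, 1]
    - [0.2, 7, 0, 0, 1]
    - [0.3, 10.5, 0, 0, 1]
    - [0.4, 14, 0, 0, 1]
    - [0.5, 17.5, 0, 0, 1]
    - [0.6, 21, 0, 0, 1]
    - [0.6, 24, 0, 0, 1]
    - [0.7, 26, 0, 0, 1]

```text
clock: 14.25
eef_pos: [548.2, -175.1, 211.4]
tool_rot: [3.14, 0.0, 0.112]
force: [-0.2, 0.3, -1.2]
width: 10.1
```

play_rows:
  series:
    - [0, 2.5, 0, 0, 1]
    - [0, 4.5, 0, 2.5, 1]
    - [0, 5.4, 0, 5.2, 1]
    - [0, 5.4, 0, 5.2, 1]
    - [0, 5.4, 0, 5.2, 1]

```text
clock: 14.75
eef_pos: [554.8, -224.1, 211.1]
tool_rot: [-3.14, 0.0, 0.025]
force: [-0.3, 0.4, -1.4]
width: 10.3
```

```bash
python3 - <<'E'
from h import *
d=viewer.get_image("scene"); a=cv2.resize(d["img"][90:240,110:300,::-1],(570,450),interpolation=cv2.INTER_CUBIC); cv2.imwrite("pics/s2.png",a)
T,s=toolT(); w=viewer.get_image("wrist"); cv2.imwrite("pics/w4.png",w["img"][:,:,::-1]); print(s["eef_pos"],s["tool_rot"],s["force"])
E
```

```text
[ 554.88653417 -223.6725677   211.21117529] [-3.14023662e+00  2.84486003e-04  2.62333305e-02] [ 0.75913651  0.67032089 -1.36925877]
```

View pics/w4.png

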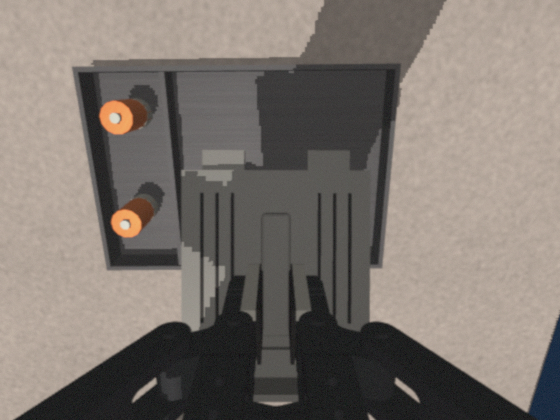

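View pics/s2.png

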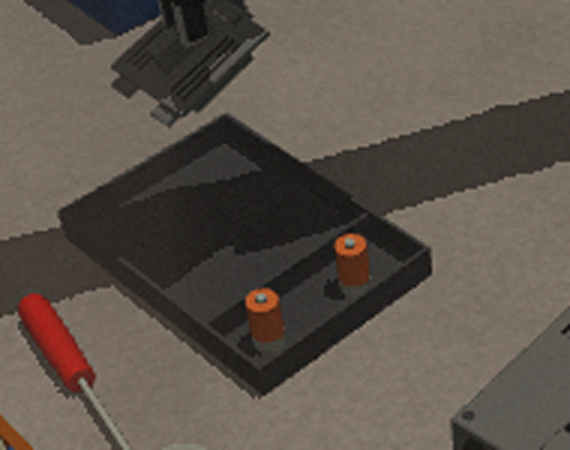

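Wrist view: the cover is held with its tongues ahead, at (223,158) and (328,160). Tray corners are at (77,68), (399,65), (382,266), (107,268). Scene view: cover clear, tilted with the tongue end low.

```bash
python3 - <<'E'
from h import *
T,s=toolT(); d=viewer.get_image("wrist"); Ti=np.linalg.inv(T)
P=np.array([onz(d,*p,30,T) for p in [(77,68),(399,65),(382,266),(107,268)]]); print(P.round(1),P.mean(0))
ey=(P[0]+P[3]-P[1]-P[2]); yaw=np.arctan2(-ey[0],ey[1]); c=P.mean(0)[:2]
pl=c+(-34)*np.array([-np.sin(yaw),np.cos(yaw)]); print(yaw,pl,np.linalg.norm(ey)/2)
g=pl-8*np.array([np.cos(yaw),np.sin(yaw)]); print(Ti[:2,:2]@(g-T[:2,3]))
E
```

```text
[[ 644.5  -63.2   30. ]
 [ 653.7 -317.9   30. ]
 [ 477.  -325.5   30. ]
 [ 467.8  -66.2   30. ]] [ 560.76939555 -193.19094903   30.        ]
0.03568063202388167 [ 561.98227964 -227.1693085 ] 257.1451053282302
[-1.03697848  3.78159152]
```

play_rows:
  series:
    - [0, 0.35, 2, 0, 1]
    - [0, 0.35, 5, 0, 1]
    - [0, 0.35, 8, 0, 1]
    - [0, 0.35, 11, 0, 1]
    - [0, 0.35, 12.8, 0, 1]
    - [0, 0.35, 13.5, 0, 1]
    - [0, 0.35, 13.5, 0, 1]

```text
clock: 15.6
eef_pos: [554.5, -228.2, 75.7]
tool_rot: [-3.141, 0.001, 0.025]
force: [-0.0, -0.5, -0.5]
width: 10.2
```

play_rows:
  series:
    - [0, 0, 0.3, 0, 1]
    - [0, 0, 0.6, 0, 1]
    - [0, 0, 0.6, 0, 1]

```text
clock: 15.9
eef_pos: [555.1, -229.1, 70.8]
tool_rot: [3.141, -0.001, 0.024]
force: [-0.5, -0.0, -1.2]
width: 10.2
```

play_rows:
  series:
    - [0, 0, 0.2, 0, 1]
    - [0, 0, 0.4, 0, 1]
    - [0, 0, 0.4, 0, 1]

```text
clock: 16.2
eef_pos: [554.7, -229.0, 66.2]
tool_rot: [-3.141, 0.0, 0.024]
force: [-0.7, -0.5, -1.6]
width: 10.6
```

play_rows:
  series:
    - [0, 0, 0.2, 0, 1]
    - [0, 0, 0.4, 0, 1]
    - [0, 0, 0.4, 0, 1]

```text
clock: 16.5
eef_pos: [554.6, -229.0, 62.0]
tool_rot: [-3.141, 0.001, 0.024]
force: [0.5, 0.0, -0.8]
width: 10.4
```

play_rows:
  series:
    - [0, 0, 0.2, 0, 1]
    - [0, 0, 0.4, 0, 1]
    - [0, 0, 0.4, 0, 1]

```text
clock: 16.8
eef_pos: [554.6, -228.9, 58.0]
tool_rot: [-3.141, 0.0, 0.024]
force: [-0.1, 0.0, -1.3]
width: 10.3
```

play_rows:
  series:
    - [0, 0, 0.2, 0, 1]
    - [0, 0, 0.3, 0, 1]
    - [0, 0, 0.3, 0, 1]

```text
clock: 17.1
eef_pos: [554.7, -229.0, 55.1]
tool_rot: [-3.141, 0.0, 0.024]
force: [-0.5, 0.2, -1.7]
width: 10.5
```

play_rows:
  series:
    - [0, 0, 0.2, 0, 1]
    - [0, 0, 0.3, 0, 1]
    - [0, 0, 0.3, 0, 1]

```text
clock: 17.4
eef_pos: [554.8, -229.1, 53.8]
tool_rot: [3.142, -0.0, 0.024]
force: [-2.8, 1.9, 11.1]
width: 10.3
```

play_rows:
  series:
    - [0, 0, 0.1, 0, 1]
    - [0, 0, 0.2, 0, 1]
    - [0, 0, 0.2, 0, 1]

```text
clock: 17.7
eef_pos: [554.6, -229.2, 53.3]
tool_rot: [3.142, -0.0, 0.024]
force: [-6.7, 2.8, 22.4]
width: 10.0
```

play_rows:
  series:
    - [0, 0, 0.1, 0, 1]
    - [0, 0, 0.2, 0, 1]
    - [0, 0, 0.2, 0, 1]

```text
clock: 18.0
eef_pos: [554.4, -229.3, 52.8]
tool_rot: [3.142, -0.0, 0.024]
force: [-10.6, 3.4, 34.7]
width: 10.1
```

play_rows:
  series:
    - [0, 0, -0.2, 0, 1]
    - [0, 0, -0.4, 0, 1]
    - [0, 0, -0.4, 0, 1]

```text
clock: 18.3
eef_pos: [554.7, -229.2, 53.8]
tool_rot: [3.141, -0.0, 0.024]
force: [-3.4, 1.5, 11.2]
width: 10.1
```

```bash
python3 - <<'E'
from h import *
d=viewer.get_image("scene"); a=cv2.resize(d["img"][110:230,120:270,::-1],(500,400),interpolation=cv2.INTER_CUBIC)
w=viewer.get_image("wrist")["img"][:,:,::-1]; w=cv2.resize(w,(300,225))
a=cv2.convertScaleAbs(a,alpha=2.2); o=np.zeros((400,800,3),np.uint8); o[:,:500]=a; o[:225,500:]=cv2.convertScaleAbs(w,alpha=1.8); cv2.imwrite("pics/s3.png",o)
print(status.read_state()["force"],status.read_state()["torque"])
E
```

```text
[-3.53332518  1.63812337 11.43795705] [0.31410659 0.67342764 0.06000269]
```

View pics/s3.png

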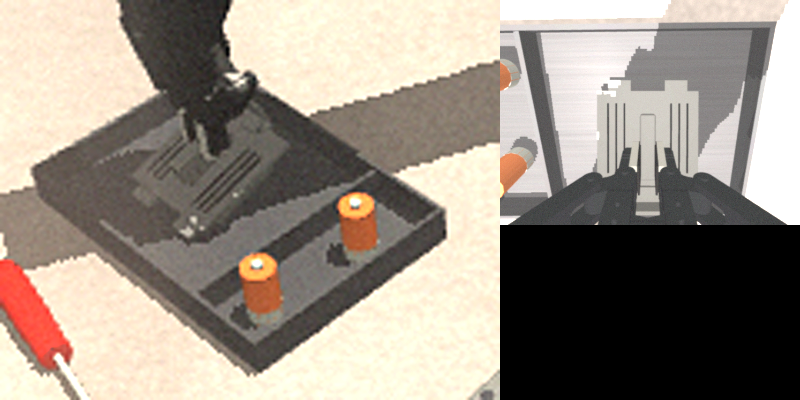

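The cover is inside the tray and looks nearly level. I check the height of the plate's tongue edge from its 87 mm width in the wrist image.

```bash
python3 - <<'E'
from h import *
T,s=toolT(); d=viewer.get_image("wrist"); im=d["img"]; f=210/np.tan(np.radians(d["vfov"]/2)); print(f,(T@np.array(d["tool_from_camera"])).round(3))
cv2.imwrite("pics/w5.png",cv2.resize(cv2.convertScaleAbs(im[120:420,130:430,::-1],alpha=1.8),None,fx=2,fy=2))
E
```

```text
369.9306609265312 [[ 2.50000e-02 -9.48000e-01 -3.18000e-01  6.36470e+02]
 [-1.00000e+00 -2.30000e-02 -9.00000e-03 -2.26177e+02]
 [ 1.00000e-03  3.18000e-01 -9.48000e-01  1.85705e+02]
 [ 0.00000e+00  0.00000e+00  0.00000e+00  1.00000e+00]]
```

View pics/w5.png

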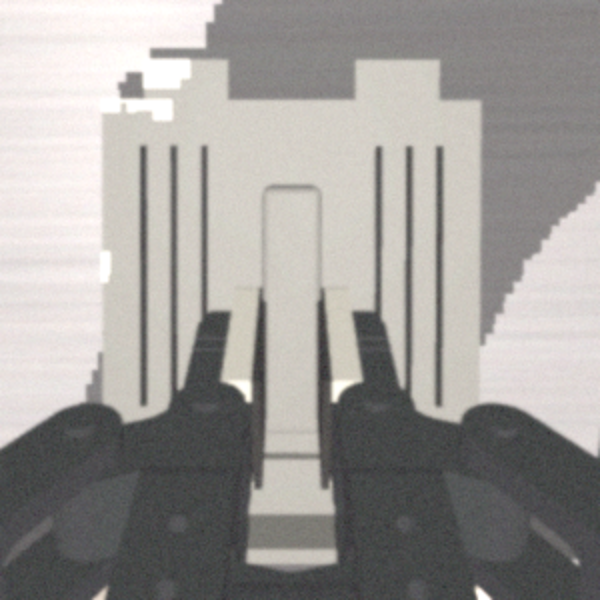

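The plate's edges are parallel in the image (103 and 481 at the top, 103 and 478 lower down), so it is perpendicular to the camera axis. That means it is still tilted 0.32 rad, tongue end low. Pushing straight down jammed it, so it needs an arc: lift slightly, shift +x 10 mm, then rotate with -x and down together.

play_rows:
  series:
    - [0, 0, -0.3, 0, 1]
    - [0, 0, -0.5, 0, 1]
    - [0.5, 0, -0.5, 0, 1]
    - [1, 0, -0.5, 0, 1]
    - [1, 0, -0.3, 0, 1]
    - [1, 0, -0.3, 0, 1]

```text
clock: 19.05
eef_pos: [564.9, -228.6, 54.8]
tool_rot: [-3.141, 0.0, 0.024]
force: [0.5, 1.3, -1.4]
width: 10.4
```

play_rows:
  series:
    - [0, 0, 0.1, 0, 1]
    - [0, 0, 0.2, 0, 1]
    - [0, 0, 0.2, 0, 1]

```text
clock: 19.35
eef_pos: [564.8, -228.6, 54.1]
tool_rot: [-3.141, -0.0, 0.024]
force: [-1.6, 0.9, 6.4]
width: 10.3
```

play_rows:
  series:
    - [-0.1, 0, 0.05, 0, 1]
    - [-0.2, 0, 0.1, 0, 1]
    - [-0.2, 0, 0.1, 0, 1]

```text
clock: 19.65
eef_pos: [564.3, -228.7, 53.8]
tool_rot: [3.141, -0.003, 0.024]
force: [-0.5, 2.0, 8.3]
width: 10.2
```

play_rows:
  series:
    - [-0.1, 0, 0.07, 0, 1]
    - [-0.2, 0, 0.13, 0, 1]
    - [-0.2, 0, 0.13, 0, 1]

```text
clock: 19.95
eef_pos: [563.8, -228.7, 53.4]
tool_rot: [3.141, -0.006, 0.025]
force: [0.7, 2.2, 11.6]
width: 10.3
```

play_rows:
  series:
    - [-0.1, 0, 0.06, 0, 1]
    - [-0.2, 0, 0.12, 0, 1]
    - [-0.2, 0, 0.12, 0, 1]

```text
clock: 20.25
eef_pos: [563.3, -228.7, 53.0]
tool_rot: [3.14, -0.009, 0.025]
force: [1.1, 2.8, 16.1]
width: 9.9
```

play_rows:
  series:
    - [-0.1, 0, 0.05, 0, 1]
    - [-0.2, 0, 0.1, 0, 1]
    - [-0.2, 0, 0.1, 0, 1]

```text
clock: 20.55
eef_pos: [561.9, -228.9, 52.3]
tool_rot: [3.14, -0.011, 0.025]
force: [1.4, 2.7, 16.6]
width: 10.4
```

play_rows:
  series:
    - [-0.1, 0, 0.05, 0, 1]
    - [-0.2, 0, 0.1, 0, 1]
    - [-0.2, 0, 0.1, 0, 1]

```text
clock: 20.85
eef_pos: [560.1, -228.9, 51.4]
tool_rot: [3.14, -0.011, 0.025]
force: [1.7, 3.4, 16.5]
width: 10.4
```

Slipping and levelling at a steady load. I continue.

play_rows:
  series:
    - [-0.1, 0, 0.06, 0, 1]
    - [-0.2, 0, 0.12, 0, 1]
    - [-0.2, 0, 0.12, 0, 1]

```text
clock: 21.15
eef_pos: [556.9, -229.0, 49.6]
tool_rot: [3.14, -0.009, 0.025]
force: [0.2, 2.7, 15.3]
width: 10.5
```

play_rows:
  series:
    - [-0.1, 0, 0.07, 0, 1]
    - [-0.2, 0, 0.14, 0, 1]
    - [-0.2, 0, 0.14, 0, 1]

```text
clock: 21.45
eef_pos: [554.5, -229.0, 48.2]
tool_rot: [3.14, -0.008, 0.024]
force: [0.5, 3.0, 16.1]
width: 10.3
```

play_rows:
  series:
    - [-0.1, 0, 0.07, 0, 1]
    - [-0.2, 0, 0.14, 0, 1]
    - [-0.2, 0, 0.14, 0, 1]

```text
clock: 21.75
eef_pos: [552.4, -229.0, 46.7]
tool_rot: [3.14, -0.008, 0.025]
force: [-0.9, 2.8, 15.9]
width: 10.0
```

play_rows:
  series:
    - [-0.1, 0, 0.08, 0, 1]
    - [-0.2, 0, 0.16, 0, 1]
    - [-0.2, 0, 0.16, 0, 1]

```text
clock: 22.05
eef_pos: [549.7, -229.0, 44.8]
tool_rot: [3.141, -0.006, 0.025]
force: [-0.8, 2.2, 14.4]
width: 10.2
```

play_rows:
  series:
    - [-0.06, 0, 0.06, 0, 1]
    - [-0.12, 0, 0.12, 0, 1]
    - [-0.12, 0, 0.12, 0, 1]

```text
clock: 22.35
eef_pos: [548.0, -229.0, 43.5]
tool_rot: [3.141, -0.005, 0.024]
force: [-1.5, 2.4, 15.7]
width: 10.6
```

```bash
cat > tilt.py <<'E'
from h import *
T,s=toolT(); d=viewer.get_image("wrist"); g=cv2.cvtColor(d["img"],cv2.COLOR_RGB2GRAY).astype(float)
g=cv2.morphologyEx(g,cv2.MORPH_BLACKHAT,np.ones((1,9)))
for v in range(160,330,10):
    r=g[v-2:v+3].mean(0); pk=[u for u in range(160,400) if r[u]>7 and r[u]==r[u-4:u+5].max()]
    print(v,[round(float((np.arange(u-2,u+3)*r[u-2:u+3]).sum()/r[u-2:u+3].sum()),1) for u in pk])
print(s["force"],d["cy"])
E
python3 tilt.py
```

```text
160 []
170 []
180 [193.9, 211.3, 227.3, 323.0, 339.8, 356.3]
190 [178.5, 194.6, 211.2, 227.8, 322.7, 339.2, 355.9]
200 [194.9, 211.7, 228.1, 322.2, 338.8, 355.2]
210 [195.9, 212.2, 228.4, 321.9, 338.2, 354.3]
220 [196.3, 212.7, 228.9, 260.0, 290.5, 321.3, 337.7, 353.9]
230 [197.1, 213.2, 229.2, 260.3, 290.5, 321.1, 337.2, 353.2]
240 [197.8, 213.7, 229.7, 260.4, 290.4, 320.7, 336.7, 352.4]
250 [198.3, 214.2, 230.1, 260.2, 290.1, 320.3, 336.1, 351.9]
260 [199.1, 214.8, 230.3, 260.3, 290.0, 319.9, 335.6, 351.2]
270 [199.8, 215.2, 230.9, 259.8, 290.9, 319.6, 335.1, 350.6]
280 [200.3, 215.8, 260.0, 290.8, 334.4, 349.9]
290 [180.7, 201.1, 216.2, 259.8, 290.4, 334.1, 349.2]
300 [178.7, 201.7, 216.9, 259.8, 291.9, 333.3, 348.7, 372.0]
310 [177.1, 259.9, 290.4, 370.4]
320 [259.9, 290.3]
[-1.53484202  2.39770204 15.69109004] 208.44913920179235
```

play_rows:
  series:
    - [-0.06, 0, 0.06, 0, 1]
    - [-0.12, 0, 0.14, 0, 1]
    - [-0.12, 0, 0.14, 0, 1]

```text
clock: 22.7
eef_pos: [547.2, -228.9, 42.9]
tool_rot: [3.141, -0.006, 0.024]
force: [-2.4, 5.2, 20.9]
width: 10.3
```

```bash
python3 tilt.py | grep -E "^(180|300|\[)"
```

```text
180 [193.7, 210.5, 227.2, 323.3, 340.2, 357.0]
300 [179.7, 201.7, 216.8, 259.8, 291.1, 333.3, 348.6, 371.9]
[-2.35633919  5.19190366 20.8587709 ] 208.44913920179235
```

Level to within ~0.02 rad and the load is rising, so it is flat on the floor. I relax the load, then open.

play_rows:
  series:
    - [0.05, 0, -0.15, 0, 1]
    - [0.05, -0.05, -0.25, 0, 1]
    - [0.05, -0.05, -0.25, 0, 1]

```text
clock: 23.05
eef_pos: [547.1, -229.1, 43.3]
tool_rot: [3.14, -0.005, 0.024]
force: [1.7, 1.0, 8.3]
width: 10.5
```

play_rows:
  series:
    - [0, 0, 0, 0, 0.85]
    - [0, 0, 0, 0, 0.8]
    - [0, 0, 0, 0, 0.7]
    - [0, 0, 0, 0, 0.65]
    - [0, 0, 0, 0, 0.65]
    - [0, 0, -1, 0, 0.65]
    - [0, 0, -3, 0, 0.65]
    - [0, 0, -6, 0, 0.65]

```text
clock: 23.85
eef_pos: [543.8, -228.4, 102.0]
tool_rot: [-3.14, 0.003, 0.024]
force: [0.4, -0.6, 0.3]
width: 30.1
```

play_rows:
  series:
    - [0, 0, -4, 0, 0.6]
    - [0, 0, -8, 0, 0.6]
    - [-2, 0, -12, 0, 0.6]
    - [-4, 0, -14, 0, 0.6]
    - [-4, 0, -14, 0, 0.6]
    - [-4, 0, -14, 0, 0.6]

```text
clock: 24.45
eef_pos: [505.2, -229.7, 242.9]
tool_rot: [3.141, -0.002, 0.024]
force: [-0.4, -0.5, -0.7]
width: 34.3
```

```bash
python3 tilt.py|tail -1; python3 - <<'E'
from h import *
w=viewer.get_image("wrist")["img"][:,:,::-1]; t=viewer.get_image("top")["img"][80:270,150:450,::-1]
o=np.zeros((600,800,3),np.uint8); o[:300,:400]=cv2.resize(cv2.convertScaleAbs(w,alpha=1.6),(400,300)); o[:253,400:]=cv2.resize(t,(400,253))
s=viewer.get_image("scene")["img"][100:310,110:410,::-1]; o[300:,:429]=cv2.resize(cv2.convertScaleAbs(s,alpha=1.6),(429,300)); cv2.imwrite("pics/f.png",o)
E
```

```text
[-0.39676803 -0.45177294 -0.65174452] 208.44913920179235
```

View pics/f.png

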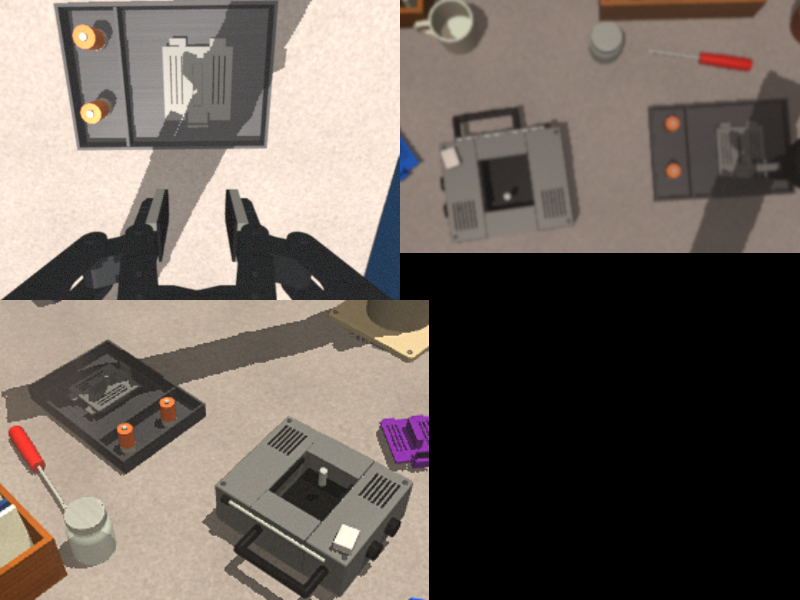

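The final view shows the cover flat in the large section, bar up, at (197,82) in the wrist panel. The compartment is open, and the tin, batteries and jar are undisturbed. I hand in.

```bash
python3 -c "
from cell import order; print(order.finish_job())"
```

```text
the job is handed in; nothing more can be done
None
```

The battery cover is off the radio and lies flat, grip bar up, in the large empty section of the tray. I handed the job in at about 24.6 s.

- **Tab:** I found it by feel and pressed it with about 5.5 N. This is slightly under the 6–10 N you quoted, but the cover came free when I kept pressing and rose 8 mm with it.
- **Removal:** I gripped the bar and tilted the cover to about 0.32 rad. I drew it out about 16 mm with under 5 N of measured horizontal force and lifted it off.
- **Loads on the tongues:** The grip turned stiffly on the bar, so the vertical load reached about 10 N while tilting.
- **Setting down:** My first try, straight down, jammed on the tongue end with the cover still tilted. The measured force reached about 37 N before I backed off, so that part was not gentle. I then levelled it on an arc at 8–21 N and relaxed the load to about 8 N before opening the fingers.
- **Last checks:** Before release the cover measured within about 0.02 rad of level. The final pictures show it inside the large section and the compartment open with the pin showing. The tin, batteries, jar, screwdriver and purple look-alike appear where they were. The blue one is only partly in frame, but the arm never went near it. The gripper was clear of everything.

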